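# Make up the waxing caddy and lift it level

## Robot

A 7-joint arm with a two-finger parallel gripper is mounted at the origin on a cart in front of the work surface, level with it; the furniture and walls round the work are solid. World frame = base frame: x ahead of the robot, y to its left, z up, the work surface at z = 0. Lengths are in mm, angles in rad, forces in N, time in s.
With the tool pointing down it reaches from about 425 to 1025 mm from the base axis. Payload 9.4 kg.
Tool frame: the origin (TCP) lies at the very end of the fingers, on their centre line; the grasp point (between the pads) lies 19 mm behind it; z points along the fingers, y is the line along which they close (so a half turn about z gives the same grasp; the last joint's range is limited). The gripper opens to 93 mm and grips with 3 to 60 N. Pads are 15 mm wide; open, the fingers measure 128 mm over their backs; the gripper's body (75 mm by 188 mm) begins 65 mm behind the grasp point.
Start: joints at [1.073, 0.599, -0.003, 1.599, 0.002, 0.943, -0.08], TCP at [296.146, -661.756, 218.618] pointing down, gripper open.
Joint ranges: [-2.57, 2.57], [-0.35, 1.97], [-1.29, 1.29], [0.11, 2.56], [-1.05, 4.19], [0.11, 1.86], [-2.63, 2.63]. Speed limits (rad/s): [2.22, 2.22, 3.01, 3.01, 3.14, 3.14, 3.14].

## Interface

Orientations are given as a unit quaternion [x, y, z, w].
In Python, from workcell import robot gives the robot as it stands.
- The arm moves only by the tool servo_tool, never from a script. Its argument "moves" is one flat list of numbers, 5 for each row, row after row: the shift along the tool's x, y, z in m, then the turn about the tool's z in rad, then the opening, from -1 (shut) to 1 (fully open). In form: [x, y, z, spin, fingers, x, y, z, spin, fingers, ...]. A call has 1 to 10 rows; each row is the pose to reach, as a shift and turn from the pose commanded when the call began, along the tool's axes at that moment; what a row does not reach only later rows make up. A row lasts 1/10 s, in which the tool goes at most 50 mm and 8.59 degrees, less where a joint would pass 70% of its speed; a pose out of reach is approached as far as the arm can. A call with a gripper value outside its range is refused whole. The fingers move at their own pace and stop on an object; "force" is the grip in N (left out, the last holds). Time passes only in rows, so rows that repeat a pose let the fingers close. It gives the time, the measured TCP pose, the force, the opening and the grip force at its end, in the units of the state.
- robot.read_state(): the state, without advancing time (a new reading comes with each control period).
- robot.snapshot(name): name is "side" or "top"; returns (picture, depth): 384x512x3 uint8, red, green, blue; 384x512 float32, mm along the optical axis (not along the pixel's ray), 0 where there is no reading.
- robot.get_calibration(name): a dict with "fx", "fy", "cx", "cy" (pixels), "origin" and "orientation" of the camera in the world. Camera axes: x right, y down, z forward; pixel columns grow to the right and rows downward; lengths in mm; the calibration is good to about 2 mm. A picture is of the moment at which its call begins. get_calibration takes no time and is no camera call.
- robot.close_job(): hands the job in; it is judged then, once.
The state is a dict: "clock": time; "qpos": joint angles; "qd": joint speeds; "effort": joint torques, N m; "eef_pos": TCP position; "tool_rot": TCP orientation; "ft_force": force on the tool from outside, world axes, zero at the start; "moment": the same for the moment, N m; "opening": opening from 0.0 (shut) to 1.0 (fully open); "grip_force": force on a finger pad.
Only numpy, scipy, OpenCV 4.12 (cv2) and the standard library are available. Lean on these libraries where they do the work, as an engineer would, in place of code of your own. Each camera call takes 0.05 s, during which the arm holds its last target. There are 200 camera calls.

## Task

Get the waxing caddy ready to be carried to the sculpture: seat the open wax tin in the round recess of its board and stand the wooden brush in its steel cup, bristles up, while the caddy stands on the bench. Then take the caddy by the wooden grip of its carrying frame, lift it straight up until its underside is about 15 cm above the bench, and finish holding it there, still and level, with tin and brush in their places. Keep the open tin and the caddy upright all the time and leave everything else on the bench where it is.

Things in the scene. Friction and masses are not known exactly. Their poses are not given: they have to be found in the camera images.
- caddy: Waxing caddy, loose, 0.4 to 0.65 kg: pale wooden board 118 x 292 mm on rubber feet, top 22 mm above the bench. Origin: centre of its underside; z up, y along it (toward the recess), x across it, away from the robot. At y = 0 a frame of 8 mm steel rod (posts at x = +-45 mm) carries the grip; steel cup at y = -112 mm, tin recess at y = +90 mm. It balances at the frame, empty or loaded.
- caddy_grip (a point): Centre of the caddy's wooden grip, 165 mm above the caddy's underside: a bar 64 mm long along the caddy's x, 18 mm wide (y), 24 mm high.
- caddy_cup_mouth (a point): Centre of the mouth of the caddy's upright steel cup: 41 mm outside and 35 mm inside diameter, 57 mm deep, its rim 82 mm above the caddy's underside.
- caddy_cup_floor (a point): Centre of the cup's inner floor, 25 mm above the caddy's underside.
- caddy_seat (a point): Centre of the floor of the round recess for the tin: 68 mm in diameter, 9 mm deep, with a 2 mm chamfer; its floor is 13 mm above the caddy's underside.
- brush: Patina brush with thick round wooden handle, loose, 176 mm long, 21 mm thick, 0.06 kg, lying. Origin: under its middle; x along it from the handle's butt (-88 mm) to the bristle tips (+88 mm), z up as it lies, axis at z = 10.5 mm. Rigid from x = -88 to +54 mm, where it acts as a 21 mm square bar with sides along y and z; the rest is bristles.
- brush_butt (a point): Centre of the flat butt end of the brush's handle.
- wax_tin: Round open tin of wax, dark sides, 62 mm in diameter, 23 mm high, 0.11 kg, loose. Origin: centre of its underside; z up.
- jar: Bystander: lidded jar, 58 mm in diameter, 78 mm high, standing loose near the left edge. Origin: centre of its underside.
- lining_brush: Bystander: thin dark artist's brush, 155 mm long, 9 mm thick, lying loose. Origin: under its middle; x along it.
There are look-alikes about, which are no part of the job. What is meant by the wax_tin is not blue or pink, and is the larger of those in its own colour.

How it is judged:
By the outcome, as a careful person would: the job done as asked, in the order asked, and still so for the second after the job is handed in, while the arm keeps its last pose, push and grip.
It also fails if it takes over 70 s, if anything falls off the work surface, if the arm or the gripper's body presses on something with over 40 N, if the wrist force passes 120 N, or if a joint passes its speed limit or range.

## Working session

There is one attempt and no reset: what is moved stays moved. The work goes in short steps, Python scripts to look and compute and a tool call to move; the robot and the scene stay as the last step left them, time stands still between calls to the robot, and variables do not carry over. Pictures are saved under pics/ and viewed, at most 10 in all, crops included, and the job is handed in when it is done.

Besides the shell and the picture viewer there is one more tool, called after "Request:" in YAML: its name, and indented under it one key for each argument. servo_tool: Moves the arm, as the interface text tells. Its arguments: {"type":"object","properties":{"moves":{"type":"array","items":{"type":"number"}},"force":{"type":"number"}},"required":["moves"]}

```bash
mkdir -p pics; cat > h.py <<'E'
import numpy as np, cv2
from scipy.spatial.transform import Rotation as R
from workcell import robot
def cal(n):
    c=robot.get_calibration(n); return c,R.from_quat(c["orientation"]).as_matrix(),np.array(c["origin"],float)
def ray(n,u,v,z):
    c,M,o=cal(n); d=M@np.array([(u-c["cx"])/c["fx"],(v-c["cy"])/c["fy"],1]); return o+d*(z-o[2])/d[2]
def proj(n,p):
    c,M,o=cal(n); q=M.T@(np.array(p)-o); return np.array([c["fx"]*q[0]/q[2]+c["cx"],c["fy"]*q[1]/q[2]+c["cy"]])
def cloud(n,D):
    c,M,o=cal(n); v,u=np.mgrid[:D.shape[0],:D.shape[1]]
    return np.stack([(u-c["cx"])/c["fx"]*D,(v-c["cy"])/c["fy"]*D,D],-1)@M.T+o
def snap(n,tag):
    I,D=robot.snapshot(n); np.savez(f"pics/{tag}.npz",I=I,D=D); cv2.imwrite(f"pics/{tag}.png",I[:,:,::-1]); return I,D
E
python3 - <<'E'
from h import *
a,_=snap("top","t0"); b,_=snap("side","s0")
for n in("top","side"): print(robot.get_calibration(n))
s=robot.read_state(); print(s["eef_pos"],s["tool_rot"],s["clock"],s["opening"])
cv2.imwrite("pics/both.png",cv2.resize(np.vstack([a,b]),None,fx=.78,fy=.78)[:,:,::-1])
E
```

```text
{'fx': 442.9670547000275, 'fy': 442.9670547000275, 'cx': 251.63908656996495, 'cy': 195.10047681921176, 'origin': array([ 328.08655084,   48.41328375, 1402.31830875]), 'orientation': array([ 0.71383834, -0.69703328,  0.05133065, -0.04409754])}
{'fx': 466.474823743838, 'fy': 466.474823743838, 'cx': 255.92428566594953, 'cy': 191.12900148949436, 'origin': array([ 833.87703653, -990.50182265,  625.52926889]), 'orientation': array([ 0.83499615,  0.13457326, -0.07602279, -0.52810226])}
[ 295.93561776 -661.37497243  217.84864939] [ 9.77947412e-01  2.08850118e-01 -2.13204230e-04 -6.65065362e-04] 0.1 1.00084269905617
```

View pics/t0.png

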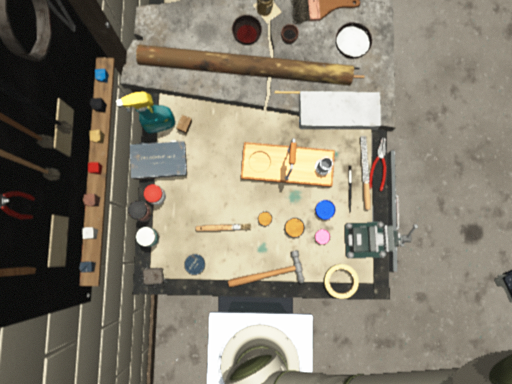

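View pics/s0.png

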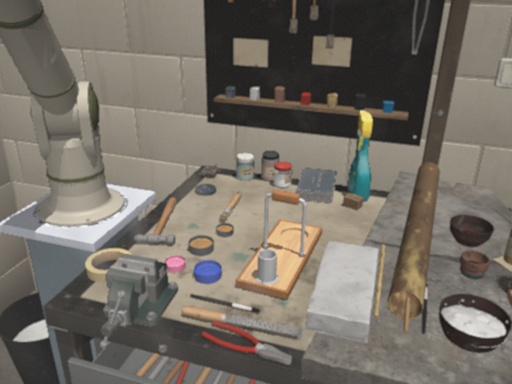

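Top view: tin candidates are amber (265,219), amber (295,228), blue (325,210) and pink (322,237). The larger amber one at (295,228) fits the description. The caddy is at about (288,165) with its recess left and cup right. The brush is at about (223,228). I'll measure these and check an enlarged crop.

```bash
python3 - <<'E'
from h import *
z=np.load("pics/t0.npz");I,D=z["I"],z["D"];P=cloud("top",D)
zs=np.load("pics/s0.npz");Is,Ds=zs["I"],zs["D"];S=cloud("side",Ds)
# bench check
for u,v in[(230,200),(210,245),(340,240)]: print("bench",P[v,u].round(1))
def comp(mask,lo,hi,tag):
    n,L,st,ct=cv2.connectedComponentsWithStats(mask.astype(np.uint8))
    for i in range(1,n):
        if st[i,4]>=15:
            Q=P[L==i]; x,y,w,h=st[i,:4]
            if lo<=ct[i][1]<=hi: print(tag,ct[i].round(1),st[i].tolist(),np.median(Q,0).round(1),"min",np.percentile(Q,3,0).round(0),"max",np.percentile(Q,97,0).round(0))
H=cv2.cvtColor(I,cv2.COLOR_RGB2HSV)
roi=np.zeros(D.shape,bool);roi[110:290,150:380]=1
comp(roi&(P[...,2]>7)&(P[...,2]<300),130,285,"hi")
# grip in side view: points with z 140..185
m=(S[...,2]>145)&(S[...,2]<185)&(S[...,0]>450)&(S[...,0]<700)&(abs(S[...,1])<250)
print("side grip",m.sum(),S[m].mean(0).round(1),S[m].min(0).round(0),S[m].max(0).round(0))
a=cv2.resize(I[130:200,230:345],None,fx=5,fy=5,interpolation=2)
b=cv2.resize(I[185:245,190:340],None,fx=5,fy=5,interpolation=2)
c=np.zeros((600,750,3),np.uint8); c[:300,:750]=b
c[300:,:493]=cv2.resize(a,(493,300)); cv2.imwrite("pics/crop1.png",c[:,:,::-1])
E
```

```text
bench [501.6 104.9  -2.4]
bench [ 3.573e+02  1.635e+02 -1.000e-01]
bench [ 382.9 -247.9   -8.5]
hi [366.6 172.2] [360, 136, 20, 74, 531] [ 601.9 -325.3   14.1] min [ 491. -368.    8.] max [ 711. -313.   23.]
hi [287.5 164.2] [241, 139, 94, 48, 3417] [614.6 -70.9  22.1] min [ 560. -210.   11.] max [674.  62. 174.]
hi [167.6 159.3] [150, 141, 37, 38, 1255] [620.4 303.1  36.6] min [570. 251.  22.] max [674. 356.  42.]
hi [349.7 172.3] [349, 167, 2, 12, 15] [ 600.1 -277.2    8.2] min [ 582. -278.    7.] max [ 615. -274.   14.]
hi [349.6 187.1] [349, 180, 2, 15, 26] [ 550.8 -276.1    9.7] min [ 529. -277.    8.] max [ 574. -273.   13.]
hi [156.5 195.1] [150, 185, 16, 21, 269] [502.8 326.6  68. ] min [479. 310.  10.] max [530. 345.  75.]
hi [324.7 209.5] [315, 200, 21, 20, 311] [ 475.9 -195.6   14.7] min [ 450. -222.    9.] max [ 504. -167.   24.]
hi [150.5 212. ] [150, 207, 3, 11, 21] [453.9 350.2  20.8] min [441. 349.   8.] max [470. 355.  35.]
hi [264.5 218.4] [258, 212, 15, 14, 151] [445.2  -4.8  11.6] min [424. -26.   8.] max [464.  14.  19.]
hi [294.1 227.5] [284, 218, 21, 20, 311] [
[... 285 characters left out ...]
3.6 237.4] [150, 228, 10, 19, 141] [375.3 329.2  61.2] min [352. 323.  10.] max [399. 341.  81.]
hi [322.1 236.8] [315, 229, 16, 16, 176] [ 390.4 -187.3   11.7] min [ 371. -209.    7.] max [ 412. -166.   19.]
hi [271.2 273. ] [228, 251, 76, 36, 661] [271.6 -38.   20.1] min [ 240. -122.   12.] max [338.  94.  26.]
hi [194.3 264.4] [184, 254, 21, 21, 312] [296.9 208.5  11.7] min [270. 182.   7.] max [325. 237.  17.]
hi [340.6 275.9] [324, 265, 34, 25, 318] [ 274.  -242.4   23.9] min [ 233. -291.   10.] max [ 303. -194.   30.]
hi [156.2 276. ] [150, 268, 15, 18, 223] [258.7 323.7  21. ] min [235. 303.  13.] max [283. 342.  27.]
side grip 394 [618.9 -83.4 166.6] [570. -93. 145.] [665. -70. 179.]
```

View pics/crop1.png

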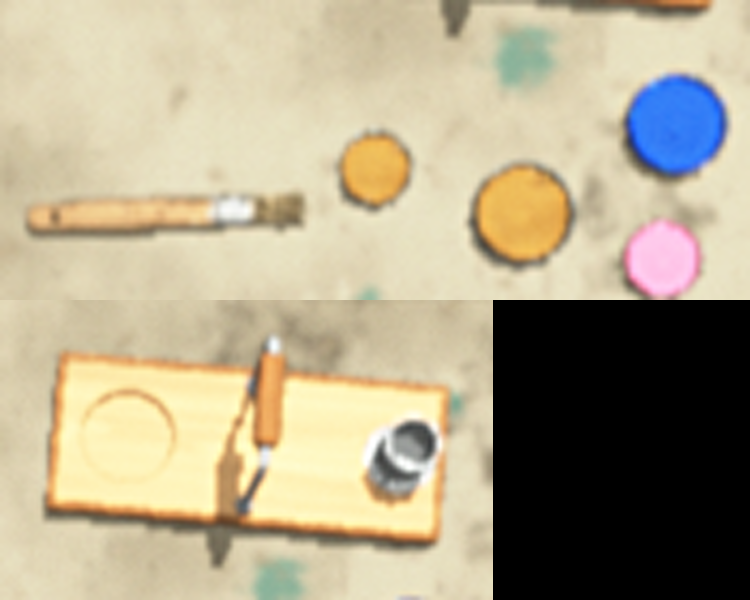

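Crop: the amber tin on the right (frame pixel 294,227) is clearly larger than the amber one at (264,218), so it is the wax tin. The brush's butt is at left (197,228) and its bristles at right (249,227). In the caddy, the recess is at left and the cup at right. Next I'll get precise positions.

```bash
cat >> h.py <<'E'
def mask_rect(I,u0,u1,v0,v1,f):
    k=4; J=cv2.resize(I[v0:v1,u0:u1],None,fx=k,fy=k,interpolation=cv2.INTER_CUBIC)
    m=f(cv2.cvtColor(J,cv2.COLOR_RGB2HSV)).astype(np.uint8)
    cs,_=cv2.findContours(m,cv2.RETR_EXTERNAL,cv2.CHAIN_APPROX_NONE)
    c=max(cs,key=cv2.contourArea).reshape(-1,2).astype(float)
    return (c+.5)/k-.5+[u0,v0]
def onplane(n,c,z): return np.array([ray(n,u,v,z)[:2] for u,v in c],np.float32)
E
python3 - <<'E'
from h import *
I=np.load("pics/t0.npz")["I"];Is=np.load("pics/s0.npz")["I"]
amber=lambda H:(H[...,0]>8)&(H[...,0]<26)&(H[...,1]>140)&(H[...,2]>120)
def circ(n,I,b,z,f,t):
    q=onplane(n,mask_rect(I,*b,f),z); (c,ax,an)=cv2.fitEllipse(q); print(t,n,np.round(c,1),np.round(ax,1))
circ("top",I,(278,310,212,244),23,amber,"tin")
circ("side",Is,(183,220,232,256),21,amber,"tin")
H=cv2.cvtColor(I,cv2.COLOR_RGB2HSV)
print("bench hsv",H[205,235],"handle",H[228,215],"board",H[150,270],"grip",H[155,292])
for t,b,z,f in[("board",(232,345,134,196),22,lambda H:(H[...,1]>105)&(H[...,2]>130)),("brushhandle",(188,236,218,240),14,lambda H:(H[...,1]>95)&(H[...,2]>110)),("brush all",(188,256,218,240),14,lambda H:cv2.GaussianBlur((abs(H[...,1].astype(int)-70)>25).astype(np.float32),(5,5),0)>.5)]:
    c=mask_rect(I,*b,f); q=onplane("top",c,z); r=cv2.minAreaRect(q); print(t,np.round(r[0],1),np.round(r[1],1),round(r[2],2)); print(cv2.boxPoints(r).round(0).tolist())
# grip: deeper red-orange
G=mask_rect(I,283,300,136,166,lambda H:(H[...,0]<13)&(H[...,1]>130)&(H[...,2]>110)); r=cv2.minAreaRect(onplane("top",G,175)); print("grip",np.round(r[0],1),np.round(r[1],1),round(r[2],2))
G=mask_rect(Is,262,306,182,212,lambda H:(H[...,0]<13)&(H[...,1]>110)&(H[...,2]>60)); r=cv2.minAreaRect(G.astype(np.float32)); print("side grip px",r, ray("side",*r[0],165))
# cup rim
def show(n,p): print(n,proj(n,p).round(1))
c=cv2.hconcat([cv2.resize(I[145:185,305:345],(400,400),interpolation=2),cv2.resize(Is[180:220,255:311],(400,286),interpolation=2).repeat(1,0)[:286].copy() if 0 else cv2.resize(Is[240:290,245:295],(400,400),interpolation=2)])
cv2.imwrite("pics/crop2.png",c[:,:,::-1])
E
```

```text
tin top [417.7 -98.1] [55.4 56.8]Traceback (most recent call last):
  File "<stdin>", line 7, in <module>
  File "<stdin>", line 5, in circ
  File "h.py", line 19, in mask_rect
    c=max(cs,key=cv2.contourArea).reshape(-1,2).astype(float)
      ~~~^^^^^^^^^^^^^^^^^^^^^^^^
ValueError: max() iterable argument is empty
```

Request:
servo_tool:
  moves: [0.35, -0.476, 0, -1.15, 1, 0.35, -0.476, 0, -1.15, 1, 0.35, -0.476, 0, -1.15, 1, 0.35, -0.476, 0, -1.15, 1, 0.35, -0.476, 0, -1.15, 1, 0.35, -0.476, 0, -1.15, 1, 0.35, -0.476, 0, -1.15, 1, 0.35, -0.476, 0, -1.15, 1, 0.35, -0.476, 0, -1.15, 1, 0.35, -0.476, 0, -1.15, 1]

```text
clock: 1.1
eef_pos: [401.8, -171.4, 218.6]
tool_rot: [0.707, 0.707, 0.0, 0.0]
ft_force: [0.5, 0.0, -0.3]
opening: 0.998
grip_force: 0.0
```

```bash
cat >> h.py <<'E'
def go(p,yaw=None):
    "shift in tool axes (m) to world point p (mm); spin so that closing line is at world angle yaw (deg)"
    s=robot.read_state(); M=R.from_quat(s["tool_rot"]).as_matrix()
    a=np.degrees(np.arctan2(M[1,1],M[0,1])); d=M.T@(np.array(p,float)-s["eef_pos"])/1000
    sp=None if yaw is None else np.radians(-((yaw-a+90)%180-90)).round(3)
    print("clock",round(s["clock"],2),"pos",np.round(s["eef_pos"],1),"close-yaw",a.round(1),"q7",round(s["qpos"][6],2),"tilt",M[:,2].round(4),"-> shift",d.round(4),"spin",sp)
E
python3 - <<'E'
from h import *
go((417.7,-98.1,100),0)
I=np.load("pics/t0.npz")["I"];Is=np.load("pics/s0.npz")["I"]
def rect(n,I,t,b,z,f):
    try:
        c=mask_rect(I,*b,f); q=onplane(n,c,z); r=cv2.minAreaRect(q); print(n,t,np.round(r[0],1),np.round(r[1],1),round(r[2],2), cv2.boxPoints(r).round(0).tolist())
    except ValueError: print(t,"none")
H=cv2.cvtColor(I,cv2.COLOR_RGB2HSV)
print("tin side",cv2.cvtColor(Is,cv2.COLOR_RGB2HSV)[245,201],"bench hsv",H[205,235],"handle",H[228,215],"board",H[150,270],"grip",H[155,292])
rect("side",Is,"tin",(183,220,232,256),21,lambda H:(H[...,0]<26)&(H[...,1]>120)&(H[...,2]>70))
rect("top",I,"board",(232,345,134,196),22,lambda H:(H[...,1]>105)&(H[...,2]>130))
rect("top",I,"handle",(188,236,218,240),14,lambda H:(H[...,1]>95)&(H[...,2]>110))
rect("top",I,"grip",(283,300,136,166),175,lambda H:(H[...,0]<13)&(H[...,1]>130)&(H[...,2]>110))
rect("side",Is,"grip",(262,306,182,212),165,lambda H:(H[...,0]<13)&(H[...,1]>110)&(H[...,2]>60))
c=cv2.hconcat([cv2.resize(I[145:185,305:345],(400,400),interpolation=2),cv2.resize(Is[240:290,245:295],(400,400),interpolation=2)])
cv2.imwrite("pics/crop2.png",c[:,:,::-1])
E
```

```text
clock 1.1 pos [ 401.8 -171.4  218.6] close-yaw -0.0 q7 0.07 tilt [ 1.e-04 -1.e-04 -1.e+00] -> shift [0.0733 0.0158 0.1186] spin -0.0
tin side [ 16 116 180] bench hsv [ 24  45 230] handle [ 18 107 234] board [ 23  83 253] grip [ 16 153 239]
side tin [ 433.1 -100.9] [16.8 28.4] 4.72 [[424.0, -87.0], [426.0, -116.0], [443.0, -114.0], [440.0, -86.0]]
top board [625.2 -75.4] [293.2 132.5] 86.28 [[550.0, -217.0], [682.0, -226.0], [701.0, 67.0], [569.0, 75.0]]
top handle [410.9 154.4] [ 18.5 111.1] 2.61 [[399.0, 209.0], [404.0, 98.0], [423.0, 99.0], [418.0, 210.0]]
top grip [635.9 -67.5] [1.4 7.2] 82.72 [[632.0, -68.0], [639.0, -69.0], [640.0, -67.0], [632.0, -66.0]]
side grip [607.  -67.6] [3.8 9.2] 25.02 [[603.0, -64.0], [607.0, -73.0], [611.0, -71.0], [607.0, -63.0]]
```

View pics/crop2.png

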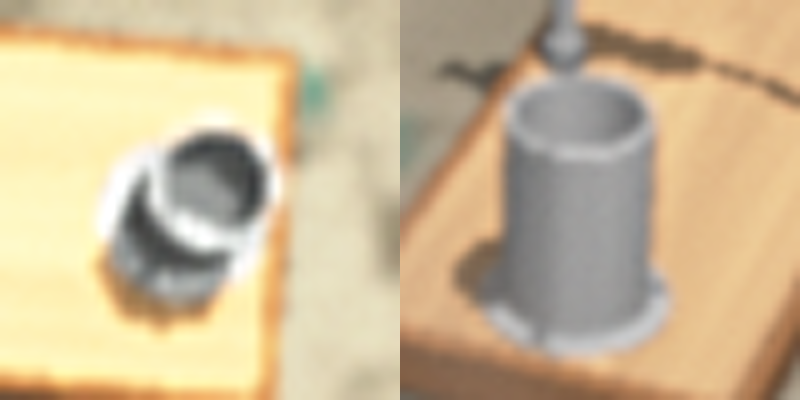

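Crop: in the top view the cup mouth's centre is at about (325.8,162.5). In the side view it is at about (267.0,254.1). The cup stands upright.

```bash
python3 - <<'E'
from h import *
pr=lambda t,n,u,v,z: print(t,n,ray(n,u,v,z).round(1))
pr("cup","top",325.8,162.5,82);pr("cup","side",267,254.1,82)
pr("recess","top",259.6,161.6,22)
for u,v in[(244.7,142.4),(333.8,150.1)]: pr("corner","top",u,v,22)
pr("grip","top",292.5,152.5,177)
z=np.load("pics/t0.npz");P=cloud("top",z["D"]);I=z["I"]
b=(abs(P[...,2]-22)<7)&(abs(P[...,0]-615)<75)&(abs(P[...,1]+70)<160)
n,L,st,_=cv2.connectedComponentsWithStats(b.astype(np.uint8));b=L==1+st[1:,4].argmax()
c=max(cv2.findContours(b.astype(np.uint8),0,1)[0],key=cv2.contourArea).reshape(-1,2)
r=cv2.minAreaRect(onplane("top",c,22));print("board depth",r)
g=(P[...,2]>150)&(P[...,2]<190)&(abs(P[...,0]-615)<75)&(abs(P[...,1]+75)<40)
print("grip top depth",g.sum(),cv2.minAreaRect(P[g][:,:2].astype(np.float32)),P[g].mean(0).round(1))
zs=np.load("pics/s0.npz");S=cloud("side",zs["D"]);H=cv2.cvtColor(zs["I"],cv2.COLOR_RGB2HSV)
g=(S[...,2]>145)&(S[...,2]<190)&(abs(S[...,0]-615)<80)&(abs(S[...,1]+75)<40)
w=g&(H[...,1]>90); v,u=np.nonzero(w); print("side wood",w.sum(),u.min(),u.max(),v.min(),v.max(),S[w].mean(0).round(1)); pr("grip","side",(u.min()+u.max())/2,(v.min()+v.max())/2,165)
hs=cv2.cvtColor(zs["I"],cv2.COLOR_RGB2HSV)
J=zs["I"][225:265,180:225]
cv2.imwrite("pics/crop3.png",np.hstack([cv2.resize(J,(450,400),interpolation=2),cv2.resize(zs["I"][180:216,262:307],(350,280),interpolation=2).__class__((400,350,3),np.uint8) if 0 else cv2.resize(zs["I"][175:215,262:302],(350,400),interpolation=2)])[:,:,::-1])
# wax disc bright part in the top and centre of the tin in side view by non-bench
m=mask_rect(zs["I"],184,220,230,258,lambda H:(H[...,2]<140)|((H[...,1]>95)))
e=cv2.boundingRect(m.astype(np.float32));print("tin side bbox",e);pr("tin","side",m[:,0].mean(),(m[:,1].min()+m[:,1].max())/2,12)
E
```

```text
cup top [ 613.4 -186.5   82. ]
cup side [ 610.4 -189.3   82. ]
recess top [623.9  13.6  22. ]
corner top [685.2  62.5  22. ]
corner top [ 667.4 -222.8   22. ]
grip top [619.3 -75.1 177. ]Traceback (most recent call last):
  File "<stdin>", line 11, in <module>
  File "h.py", line 21, in onplane
    def onplane(n,c,z): return np.array([ray(n,u,v,z)[:2] for u,v in c],np.float32)
                                         ~~~^^^^^^^^^
  File "h.py", line 7, in ray
    c,M,o=cal(n); d=M@np.array([(u-c["cx"])/c["fx"],(v-c["cy"])/c["fy"],1]); return o+d*(z-o[2])/d[2]
          ~~~^^^
  File "h.py", line 5, in cal
    c=robot.get_calibration(n); return c,R.from_quat(c["orientation"]).as_matrix(),np.array(c["origin"],float)
ValueError: time passes only in moves, steps and waits
```

Request:
servo_tool:
  moves: [0.073, 0.016, 0.04, 0, 1, 0.073, 0.016, 0.09, 0, 1, 0.073, 0.016, 0.12, 0, 1, 0.073, 0.016, 0.14, 0, 1, 0.073, 0.016, 0.14, 0, 1]

```text
clock: 1.6
eef_pos: [416.5, -99.0, 76.2]
tool_rot: [0.706, 0.708, -0.002, -0.002]
ft_force: [0.2, 0.3, 0.4]
opening: 0.998
grip_force: 0.0
```

Request:
servo_tool:
  moves: [0, 0.001, 0.035, 0, 1, 0, 0.001, 0.055, 0, 1, 0, 0.001, 0.064, 0, 1, 0, 0.001, 0.064, 0, 1, 0, 0.001, 0.064, 0, 0.3, 0, 0.001, 0.064, 0, 0.3, 0, 0.001, 0.064, 0, 0.3, 0, 0.001, 0.064, 0, 0.3, 0, 0.001, 0.064, 0, 0.3, 0, 0.001, 0.064, 0, 0.3]
  force: 20

```text
clock: 2.6
eef_pos: [418.8, -100.2, 14.9]
tool_rot: [0.707, 0.707, -0.0, 0.0]
ft_force: [-1.1, -0.4, 7.5]
opening: 0.655
grip_force: 13.7
```

Request:
servo_tool:
  moves: [0, 0, 0, 0, 0.3, 0, 0, -0.01, 0, 0.3, 0, 0, -0.03, 0, 0.3, 0, 0, -0.06, 0, 0.3, 0, 0, -0.085, 0, 0.3, 0, 0, -0.085, 0, 0.3]

```text
clock: 3.2
eef_pos: [419.9, -100.5, 101.8]
tool_rot: [0.707, 0.707, 0.001, 0.002]
ft_force: [0.6, 0.1, -1.5]
opening: 0.659
grip_force: 14.1
```

```bash
python3 - <<'E'
from h import *
s=robot.read_state();print(s["ft_force"].round(2),s["grip_force"],s["opening"])
go((624,13.8,100),-3.5)
snap("top","t1");I,_=snap("side","s1")
T=np.load("pics/t1.npz")["I"]
cv2.imwrite("pics/v1.png",np.hstack([cv2.resize(T[180:260,240:340],(400,320)),cv2.resize(I[190:270,160:260],(400,320),interpolation=2)])[:,:,::-1])
E
```

```text
[ 0.57  0.09 -1.49] 14.086555957301243 0.6585975204513504
clock 3.2 pos [ 419.9 -100.5  101.8] close-yaw -0.1 q7 -0.49 tilt [ 3.8e-03 -5.0e-04 -1.0e+00] -> shift [0.1145 0.204  0.0025] spin 0.06
```

View pics/v1.png

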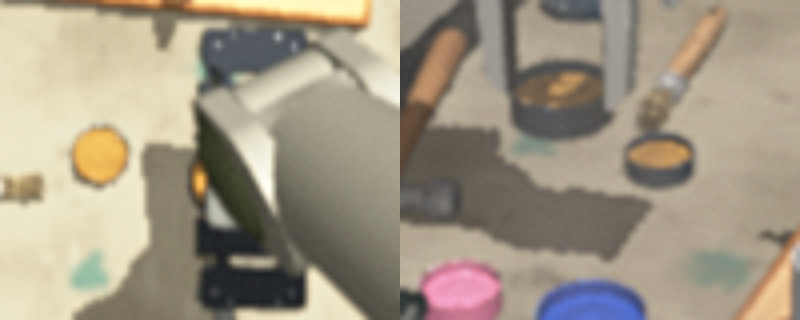

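Request:
servo_tool:
  moves: [0.04, 0, 0, 0, 0.3, 0.08, 0, 0, 0.06, 0.3, 0.112, 0, 0, 0.06, 0.3, 0.112, 0.04, 0, 0.06, 0.3, 0.112, 0.09, 0, 0.06, 0.3, 0.112, 0.14, 0, 0.06, 0.3, 0.112, 0.18, 0, 0.06, 0.3, 0.112, 0.204, 0, 0.06, 0.3, 0.112, 0.204, 0, 0.06, 0.3, 0.112, 0.204, 0, 0.06, 0.3]

```text
clock: 4.3
eef_pos: [621.8, 12.1, 97.4]
tool_rot: [0.728, 0.686, -0.001, -0.001]
ft_force: [-0.3, 1.0, -0.3]
opening: 0.66
grip_force: 14.1
```

```bash
python3 - <<'E'
from h import *
p=ray("side",200.2-.4,211.3,109.5);print("tin earlier",p.round(1))
go((624,13.8,100),-3.5)
I,_=snap("side","s2");T,_=snap("top","t2")
cv2.imwrite("pics/v2.png",np.hstack([cv2.resize(T[130:200,225:325],(400,280)),cv2.resize(I[190:260,255:345],(400,311),interpolation=2)[:280]])[:,:,::-1])
E
```

```text
tin earlier [ 420.8 -107.1  109.5]
clock 4.3 pos [621.8  12.1  97.4] close-yaw -3.4 q7 -0.61 tilt [-3.1e-03 -6.0e-04 -1.0e+00] -> shift [ 0.0018  0.0021 -0.0026] spin 0.002
```

View pics/v2.png

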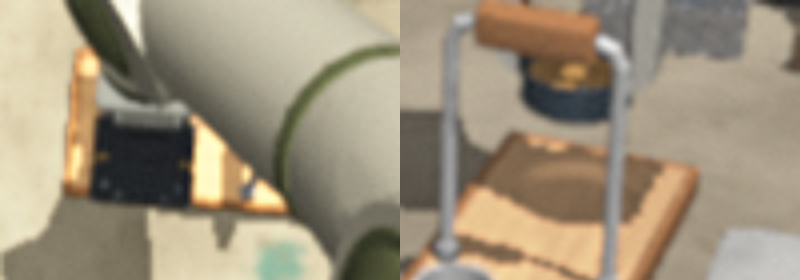

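```bash
python3 - <<'E'
from h import *
s=lambda t:np.load(f"pics/{t}.npz")["I"]
for t,b,zb,f in[("s0",(186,216,234,262),0,1),("s1",(186,214,200,230),86.9,1),("s2",(279,312,195,222),82.5,1)]:
    I=s(t);c=mask_rect(I,*b,lambda H:(H[...,2]<95))
    v=c[:,1].max();lo=c[c[:,1]>v-1.5];print(t,"bbox",c.min(0),c.max(0),"bottom u",lo[:,0].mean().round(1),"front bottom",ray("side",lo[:,0].mean(),v,zb).round(1))
I=s("s0");r=I[215:250,270:320]
# recess centre seen by the side camera: predicted for seat
print("pred seat px",proj("side",(624,13.8,22)), "cup", proj("side",(612,-188,82)))
cv2.imwrite("pics/v3.png",np.hstack([cv2.resize(r,(500,350),interpolation=2),np.zeros((350,10,3),np.uint8)])[:,:,::-1])
E
```

```text
s0 bbox [187.875 244.625] [212.375 254.625] bottom u 199.8 front bottom [ 423.7 -123.7    0. ]
s1 bbox [187.875 214.125] [211.875 223.875] bottom u 199.2 front bottom [ 426.9 -125.9   86.9]
s2 bbox [281.375 201.375] [302.125 216.875] bottom u 294.5 front bottom [627.2 -11.1  82.5]
pred seat px [294.35108527 233.19841967] cup [267.88661788 253.92505867]
```

View pics/v3.png

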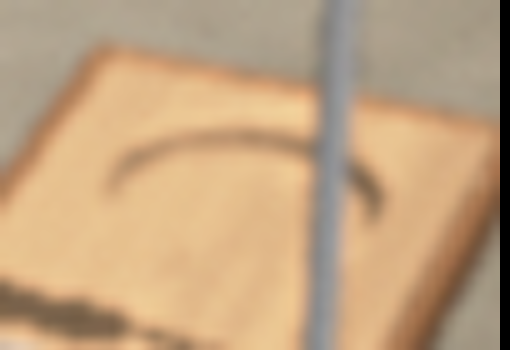

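Request:
servo_tool:
  moves: [0.001, 0.002, 0.025, 0, 0.3, 0.001, 0.002, 0.045, 0, 0.3, 0.001, 0.002, 0.052, 0, 0.3, 0.001, 0.002, 0.052, 0, 0.3, 0.001, 0.002, 0.052, 0, 0.3]

```text
clock: 4.9
eef_pos: [624.9, 13.0, 48.2]
tool_rot: [0.728, 0.686, 0.0, 0.0]
ft_force: [-0.7, 0.3, -0.6]
opening: 0.658
grip_force: 14.1
```

```bash
python3 - <<'E'
from h import *
go((624,13.6,27),-3.5)
I,_=snap("side","s3")
c=mask_rect(I,279,312,205,238,lambda H:(H[...,2]<95));print(c.min(0),c.max(0))
go((624,13.6,27),-3.5)
E
```

```text
clock 4.9 pos [624.9  13.   48.2] close-yaw -3.4 q7 -0.65 tilt [ 3.e-04 -1.e-04 -1.e+00] -> shift [ 0.0006 -0.0009  0.0212] spin 0.001
[281.875 204.625] [301.625 235.375]
clock 4.95 pos [625.3  12.9  48.5] close-yaw -3.4 q7 -0.65 tilt [ 0.001 -0.    -1.   ] -> shift [ 0.0006 -0.0013  0.0215] spin 0.001
```

Request:
servo_tool:
  moves: [0.001, -0.001, 0.006, 0, 0.3, 0.001, -0.001, 0.011, 0, 0.3, 0.001, -0.001, 0.015, 0, 0.3, 0.001, -0.001, 0.018, 0, 0.3, 0.001, -0.001, 0.019, 0, 0.3, 0.001, -0.001, 0.019, 0, 0.3, 0.001, -0.001, 0.019, 0, 0.3]

```text
clock: 5.65
eef_pos: [624.1, 13.9, 28.6]
tool_rot: [0.728, 0.686, 0.0, -0.0]
ft_force: [-0.2, -0.7, -1.6]
opening: 0.658
grip_force: 14.1
```

Request:
servo_tool:
  moves: [0, 0, 0.001, 0, 0.3, 0, 0, 0.001, 0, 0.75, 0, 0, 0.001, 0, 0.75, 0, 0, 0.001, 0, 1, 0, 0, 0.001, 0, 1, 0, 0, 0.001, 0, 1, 0, 0, -0.03, 0, 1, 0, 0, -0.08, 0, 1, 0, 0, -0.13, 0, 1, 0, 0, -0.18, 0, 1]

```text
clock: 6.65
eef_pos: [623.6, 13.9, 210.4]
tool_rot: [0.728, 0.686, -0.0, -0.0]
ft_force: [1.1, -0.3, -0.3]
opening: 1.002
grip_force: 0.0
```

```bash
python3 - <<'E'
from h import *
z=np.load("pics/t0.npz");I=z["I"]
# brush: side-lit handle; measure from the rigid extents: saturation vs bench, and depth
P=cloud("top",z["D"]); m=np.zeros(z["D"].shape,bool); m[220:236,190:256]=1; m&=(P[...,2]>9)
q=P[m][:,:2].astype(np.float32); r=cv2.minAreaRect(q); print("depth rect",np.round(r[0],1),np.round(r[1],1),r[2]); print(cv2.boxPoints(r).round(0).tolist())
v,u=np.nonzero(m); l=cv2.fitLine(q,cv2.DIST_L2,0,.01,.01).ravel(); print("line",l)
H=cv2.cvtColor(I,cv2.COLOR_RGB2HSV)
b=np.uint8(m); print("rows/cols",u.min(),u.max(),v.min(),v.max())
for uu in(205,220,235,243): 
    vv=np.nonzero(m[:,uu])[0]; print(uu,vv.min(),vv.max(),ray("top",uu,vv.mean(),15).round(1), ray("top",uu,vv.min()-.5,21)[0].round(1), ray("top",uu,vv.max()+.5,5)[0].round(1))
print("ends",ray("top",u.min()-.5,228,12).round(1),ray("top",u.max()+.5,227,12).round(1))
I,_=snap("side","s4")
c=cv2.hconcat([cv2.resize(np.load("pics/t0.npz")["I"][215:240,190:255],(650,250),interpolation=2)]);d=cv2.resize(I[190:260,255:355],(500,350),interpolation=2)
o=np.zeros((600,650,3),np.uint8);o[:250]=c;o[250:,:500]=d;cv2.imwrite("pics/v4.png",o[:,:,::-1])
go((412,128,200),2.6)
E
```

```text
depth rect [384.9 128.2] [170.2  97. ] 84.2486572265625
[[328.0, 48.0], [425.0, 39.0], [442.0, 208.0], [345.0, 218.0]]
line [ 4.6446133e-02 -9.9892080e-01  4.1170081e+02  1.2830789e+02]
rows/cols 193 250 220 231
205 226 231 [407.9 179.7  15. ] 416.9 399.0
220 225 230 [412.1 132.9  15. ] 421.1 403.3
235 225 229 [414.8  86.1  15. ] 422.2 407.5
243 224 229 [416.9  61.1  15. ] 425.9 408.1
ends [408.7 219.1  12. ] [416.1  37.6  12. ]
clock 6.7 pos [627.2  15.  218.7] close-yaw -3.4 q7 -0.51 tilt [ 9.9e-03  9.0e-04 -1.0e+00] -> shift [ 0.0999 -0.2217  0.0166] spin -0.105
```

View pics/v4.png

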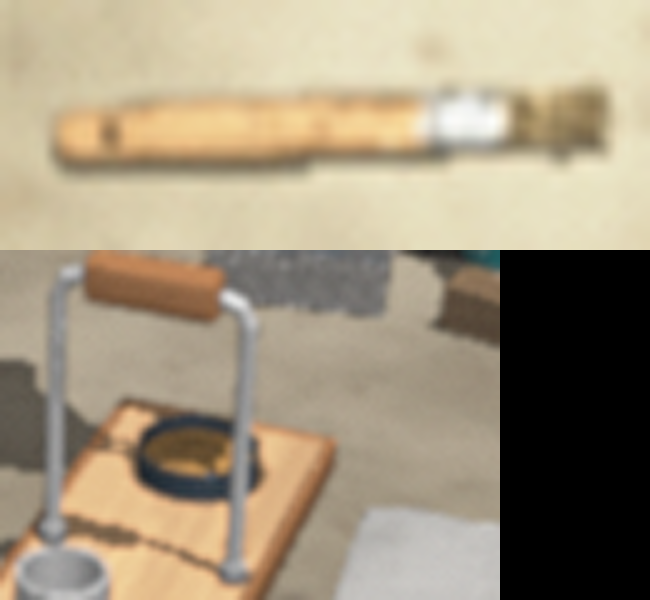

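The tin sits in its recess (crop around 200,455). Brush: the butt is at pixel (195,228) and the tips at (250,226.5), about 172 mm long. I'll grip it at the ferrule, near (414.5,79).

Request:
servo_tool:
  moves: [0.052, -0.213, 0, -0.105, 1, 0.052, -0.213, 0, -0.105, 1, 0.052, -0.213, 0, -0.105, 1, 0.052, -0.213, 0.03, -0.105, 1, 0.052, -0.213, 0.07, -0.105, 1, 0.052, -0.213, 0.12, -0.105, 1, 0.052, -0.213, 0.15, -0.105, 1, 0.052, -0.213, 0.15, -0.105, 1, 0.052, -0.213, 0.15, -0.105, 1]

```text
clock: 7.6
eef_pos: [414.3, 79.0, 58.8]
tool_rot: [0.69, 0.723, -0.001, -0.0]
ft_force: [1.0, -0.2, 0.9]
opening: 0.998
grip_force: 0.0
```

```bash
python3 - <<'E'
from h import *
go((414.5,79,3),2.7)
E
```

```text
clock 7.6 pos [414.3  79.   58.8] close-yaw 2.7 q7 -0.99 tilt [-1.4e-03 -8.0e-04 -1.0e+00] -> shift [0.0001 0.0003 0.0558] spin -0.001
```

Request:
servo_tool:
  moves: [0, 0, 0.03, 0, 1, 0, 0, 0.048, 0, 1, 0, 0, 0.054, 0, 1, 0, 0, 0.054, 0, -1, 0, 0, 0.054, 0, -1, 0, 0, 0.054, 0, -1, 0, 0, 0.054, 0, -1, 0, 0, 0.054, 0, -1, 0, 0, 0.054, 0, -1, 0, 0, 0.054, 0, -1]
  force: 4

```text
clock: 8.6
eef_pos: [414.6, 78.6, 4.7]
tool_rot: [0.691, 0.723, 0.0, 0.0]
ft_force: [-0.3, 0.8, 0.5]
opening: 0.446
grip_force: 0.0
```

Request:
servo_tool:
  moves: [0, 0, 0, 0, -1, 0, 0, 0, 0, -1, 0, 0, 0, 0, -1, 0, 0, 0, 0, -1, 0, 0, 0, 0, -1]

```text
clock: 9.1
eef_pos: [414.5, 78.6, 4.6]
tool_rot: [0.691, 0.723, -0.0, -0.0]
ft_force: [-0.1, -0.3, 0.3]
opening: 0.217
grip_force: 4.0
```

Request:
servo_tool:
  moves: [0, 0, -0.01, 0, -1, 0.001, 0, -0.02, 0, -1, 0.003, 0, -0.03, 0, -1, 0.006, 0, -0.04, 0, -1, 0.01, 0, -0.05, 0, -1, 0.014, 0, -0.06, 0, -1, 0.02, 0, -0.07, 0, -1, 0.027, 0, -0.08, 0, -1, 0.027, 0, -0.08, 0, -1]
  force: 3

```text
clock: 10.0
eef_pos: [413.8, 106.2, 85.4]
tool_rot: [0.691, 0.723, 0.001, 0.0]
ft_force: [0.2, -0.7, 0.1]
opening: 0.217
grip_force: 3.0
```

```bash
cat > bv.py <<'E'
from h import *
import sys
I,_=snap("side",sys.argv[1]); s=robot.read_state(); print(np.round(s["eef_pos"],1),s["ft_force"].round(2),s["moment"].round(3),s["opening"],s["grip_force"],s["clock"])
# depth points below tool near it in the cloud that are handle coloured
H=cv2.cvtColor(I,cv2.COLOR_RGB2HSV); z=np.load(f"pics/{sys.argv[1]}.npz"); S=cloud("side",z["D"]); e=s["eef_pos"]
m=(abs(S[...,0]-e[0])<28)&(S[...,1]-e[1]<175)&(S[...,1]-e[1]>-75)&(S[...,2]>8)&(H[...,0]<24)&(H[...,1]>85)&(S[...,2]<e[2]+70)
n,L,st,ct=cv2.connectedComponentsWithStats(m.astype(np.uint8))
for i in range(1,n):
    if st[i,4]>20:
        q=S[L==i];print(st[i].tolist(),"min",np.percentile(q,2,0).round(0),"max",np.percentile(q,98,0).round(0))
        l=cv2.fitLine(q.astype(np.float32),cv2.DIST_L2,0,.01,.01).ravel();print("dir",l[:3].round(3))
E
python3 bv.py s5
```

```text
[413.6 105.6  84.9] [-0.18  0.24 -0.66] [ 0.037 -0.106 -0.012] 0.217951662242743 3.000122308731079 10.05
[233, 187, 8, 8, 24] min [415. 126.  21.] max [420. 187.  68.]
dir [-0.052  0.771 -0.635]
```

Request:
servo_tool:
  moves: [0.01, 0, -0.011, 0, -1, 0.019, 0, -0.019, 0, -1, 0.028, 0, -0.026, 0, -1, 0.038, 0, -0.032, 0, -1, 0.048, 0, -0.036, 0, -1, 0.059, 0, -0.04, 0, -1, 0.07, 0, -0.042, 0, -1, 0.082, 0, -0.044, 0, -1, 0.094, 0, -0.045, 0, -1, 0.104, 0, -0.045, 0, -1]

```text
clock: 11.05
eef_pos: [408.6, 210.7, 129.6]
tool_rot: [0.691, 0.723, 0.0, -0.0]
ft_force: [-0.6, 0.4, -0.0]
opening: 0.216
grip_force: 3.0
```

```bash
python3 bv.py s6
```

```text
[408.7 212.4 129.8] [-0.04  2.31 -1.14] [ 0.038 -0.12   0.041] 0.21447744674646824 3.0006086826324463 11.1
[240, 161, 9, 15, 58] min [404. 214.  46.] max [414. 275. 112.]
dir [ 0.026 -0.643  0.765]
```

Request:
servo_tool:
  moves: [0, 0, -0.02, 0, -0.57, 0, 0, -0.02, 0, -0.565, 0, 0, -0.02, 0, -0.565, 0, 0, -0.02, 0, -0.56, 0, 0, -0.02, 0, -0.56]

```text
clock: 11.6
eef_pos: [408.5, 209.1, 149.1]
tool_rot: [0.691, 0.723, -0.0, -0.0]
ft_force: [-0.3, -0.0, 0.2]
opening: 0.219
grip_force: 0.0
```

```bash
python3 bv.py s7
```

```text
[408.5 209.2 149.2] [ 0.26 -0.08  0.04] [-0.002 -0.051 -0.019] 0.2184942999955127 0.0 11.65
[233, 186, 12, 15, 75] min [404. 155.  10.] max [417. 239.  22.]
dir [-0.036  0.999  0.005]
```

The brush slipped out and lies flat again. I'll move clear, find it again and regrasp.

Request:
servo_tool:
  moves: [-0.05, 0, -0.03, 0, 0, -0.1, 0, -0.05, 0, 0, -0.15, 0, -0.05, 0, 0, -0.2, 0, -0.05, 0, 0, -0.25, 0, -0.05, 0, 0, -0.25, 0, -0.05, 0, 0]

```text
clock: 12.25
eef_pos: [419.0, -45.9, 199.0]
tool_rot: [0.694, 0.72, -0.001, -0.0]
ft_force: [-0.2, 0.0, 0.9]
opening: 0.501
grip_force: 0.0
```

```bash
python3 - <<'E'
from h import *
I,D=snap("top","t8");P=cloud("top",D);J,_=snap("side","s8")
m=np.zeros(D.shape,bool);m[205:250,160:260]=1;m&=(P[...,2]>8)&(P[...,2]<35)
n,L,st,ct=cv2.connectedComponentsWithStats(m.astype(np.uint8))
for i in range(1,n):
    if st[i,4]>40:
        q=P[L==i][:,:2].astype(np.float32);r=cv2.minAreaRect(q);print(st[i].tolist(),np.round(r[0],1),np.round(r[1],1),r[2],cv2.boxPoints(r).round(0).tolist())
        v,u=np.nonzero(L==i);ls=cv2.fitLine(q,cv2.DIST_L2,0,.01,.01).ravel();print(ls)
o=np.vstack([cv2.resize(I[205:250,165:275],(770,315),interpolation=2),cv2.resize(J[160:230,180:370],(770,284),interpolation=2)])
cv2.imwrite("pics/v5.png",o[:,:,::-1]);go((410,130,150),2.7)
E
```

```text
[179, 224, 56, 8, 332] [411.1 175.3] [ 22.3 172.3] 1.7614343166351318 [[397.0, 261.0], [403.0, 89.0], [425.0, 90.0], [420.0, 262.0]]
[ 4.7843620e-02 -9.9885482e-01  4.0938959e+02  1.7694012e+02]
clock 12.35 pos [419.6 -42.3 199.2] close-yaw 2.3 q7 -0.5 tilt [-8.e-04 -1.e-04 -1.e+00] -> shift [ 0.1725 -0.0027  0.0492] spin -0.007
```

View pics/v5.png

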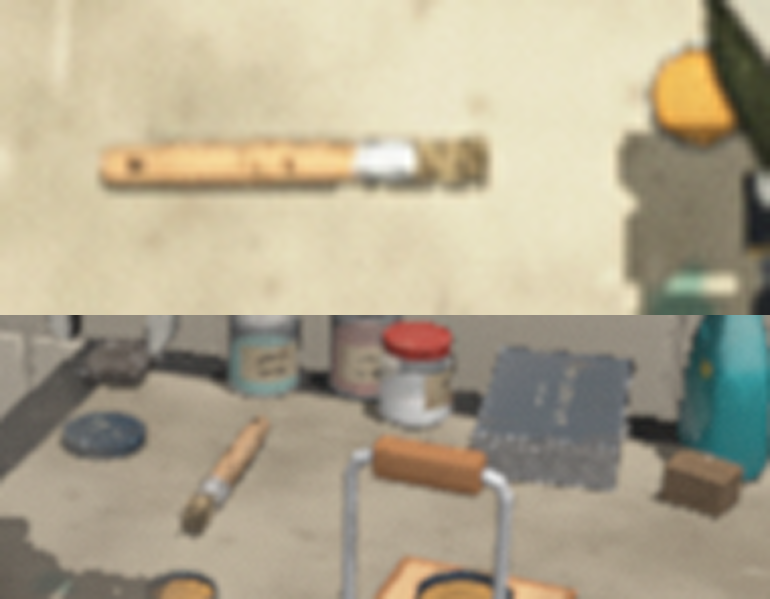

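The brush is now about 49 mm further in +y, at the same angle, with the ferrule at crop pixels 355–415 (y≈119–146). I'll regrasp at (411.8,127).

Request:
servo_tool:
  moves: [0.17, -0.001, 0, -0.007, 0, 0.17, -0.001, 0, -0.007, 0, 0.17, -0.001, 0.02, -0.007, 0, 0.17, -0.001, 0.06, -0.007, 0, 0.17, -0.001, 0.1, -0.007, 0, 0.17, -0.001, 0.14, -0.007, 0, 0.17, -0.001, 0.14, -0.007, 0, 0.17, -0.001, 0.14, -0.007, 0]

```text
clock: 13.15
eef_pos: [410.2, 131.4, 59.8]
tool_rot: [0.687, 0.727, -0.001, -0.001]
ft_force: [-0.0, -0.4, -0.1]
opening: 0.501
grip_force: 0.0
```

```bash
python3 - <<'E'
from h import *
go((411.8,127,6),2.7)
E
```

```text
clock 13.15 pos [410.2 131.4  59.8] close-yaw 3.2 q7 -1.3 tilt [-1.7e-03 -2.0e-04 -1.0e+00] -> shift [-0.0045  0.0014  0.0538] spin 0.009
```

Request:
servo_tool:
  moves: [-0.0045, 0.0014, 0.03, 0.01, 0, -0.0045, 0.0014, 0.048, 0.01, 0, -0.0045, 0.0014, 0.053, 0.01, 0, -0.0045, 0.0014, 0.053, 0.01, -1, -0.0045, 0.0014, 0.053, 0.01, -1, -0.0045, 0.0014, 0.053, 0.01, -1, -0.0045, 0.0014, 0.053, 0.01, -1, -0.0045, 0.0014, 0.053, 0.01, -1, -0.0045, 0.0014, 0.053, 0.01, -1, -0.0045, 0.0014, 0.053, 0.01, -1]
  force: 3

```text
clock: 14.15
eef_pos: [413.2, 124.9, 6.8]
tool_rot: [0.692, 0.722, 0.0, 0.0]
ft_force: [0.4, -1.2, 4.7]
opening: 0.217
grip_force: 3.0
```

Request:
servo_tool:
  moves: [0, 0, -0.01, 0, -1, 0.001, 0, -0.02, 0, -1, 0.003, 0, -0.03, 0, -1, 0.006, 0, -0.04, 0, -1, 0.01, 0, -0.05, 0, -1, 0.014, 0, -0.06, 0, -1, 0.02, 0, -0.07, 0, -1, 0.027, 0, -0.08, 0, -1, 0.035, 0, -0.09, 0, -1]

```text
clock: 15.05
eef_pos: [411.0, 160.0, 96.8]
tool_rot: [0.692, 0.722, -0.0, -0.0]
ft_force: [-0.4, 0.4, -0.3]
opening: 0.219
grip_force: 3.0
```

Request:
servo_tool:
  moves: [0, 0, -0.05, 0, -1, 0, 0, -0.1, 0, -1, 0, 0, -0.135, 0, -1, 0, 0, -0.155, 0, -1, 0, 0, -0.165, 0, -1, 0.05, 0, -0.165, 0, -1, 0.09, 0, -0.165, 0, -1, 0.12, 0, -0.165, 0, -1, 0.14, 0, -0.165, 0, -1, 0.145, 0, -0.165, 0, -1]

```text
clock: 16.05
eef_pos: [404.3, 306.9, 260.6]
tool_rot: [0.691, 0.723, -0.0, -0.001]
ft_force: [-0.1, 1.1, -0.4]
opening: 0.218
grip_force: 3.0
```

```bash
python3 bv.py s9
```

```text
[404.5 306.2 260.7] [0.01 1.26 0.05] [-0.    -0.13   0.004] 0.21650928433712816 3.0001215264201164 16.1
[256, 98, 18, 9, 77] min [388. 423. 227.] max [431. 477. 238.]
dir [0.062 0.992 0.114]
[245, 112, 6, 35, 166] min [396. 281. 139.] max [412. 297. 240.]
dir [-0.029  0.085  0.996]
```

Now hanging nearly vertical. I'll square it by pressing the flat butt gently on the clear bench, then tighten the grip.

Request:
servo_tool:
  moves: [-0.008, 0, 0.01, 0, -1, -0.02, 0, 0.025, 0, -1, -0.035, 0, 0.042, 0, -1, -0.05, 0, 0.06, 0, -1, -0.065, 0, 0.078, 0, -1, -0.08, 0, 0.093, 0, -1, -0.09, 0, 0.105, 0, -1, -0.095, 0, 0.113, 0, -1, -0.097, 0, 0.117, 0, -1, -0.097, 0, 0.117, 0, -1]

```text
clock: 17.1
eef_pos: [409.3, 207.2, 144.2]
tool_rot: [0.692, 0.722, -0.0, -0.0]
ft_force: [-0.8, 0.5, -0.2]
opening: 0.214
grip_force: 3.0
```

```bash
python3 bv.py s10
```

```text
[409.4 207.9 144.7] [ 0.04 -0.27 -0.59] [ 0.    -0.092  0.035] 0.2139395395943485 2.9999995976686478 17.15
[236, 160, 6, 36, 166] min [403. 181.  19.] max [416. 197. 123.]
dir [-0.004  0.063  0.998]
```

Request:
servo_tool:
  moves: [0, 0, 0.006, 0, -1, 0, 0, 0.01, 0, -1, 0, 0, 0.013, 0, -1, 0, 0, 0.015, 0, -1, 0, 0, 0.016, 0, -1, 0, 0, 0.017, 0, -1, 0, 0, 0.018, 0, -1, 0, 0, 0.019, 0, -1]

```text
clock: 17.95
eef_pos: [409.5, 208.0, 125.6]
tool_rot: [0.692, 0.722, 0.0, 0.0]
ft_force: [-0.4, 0.5, 4.5]
opening: 0.218
grip_force: 3.0
```

```bash
python3 bv.py s11
```

```text
[409.4 207.9 125.5] [-0.58  0.19  4.07] [ 0.04  -0.142  0.017] 0.22365725568329306 3.000449873507023 18.0
[236, 164, 6, 34, 156] min [404. 182.  11.] max [417. 197. 111.]
dir [-0.005  0.085  0.996]
```

Request:
servo_tool:
  moves: [0, 0, 0.001, 0, -1, 0, 0, 0.002, 0, -1, 0, 0, 0.002, 0, -1]

```text
clock: 18.3
eef_pos: [409.4, 207.9, 123.5]
tool_rot: [0.692, 0.722, -0.0, -0.0]
ft_force: [0.7, -0.5, 2.6]
opening: 0.217
grip_force: 3.0
```

Request:
servo_tool:
  moves: [0, 0, 0, 0, -1, 0, 0, 0, 0, -1, 0, 0, 0, 0, -1, 0, 0, -0.02, 0, -1, 0, 0, -0.05, 0, -1, 0, 0, -0.09, 0, -1, 0, 0, -0.125, 0, -1, 0, 0, -0.14, 0, -1, 0, 0, -0.14, 0, -1]
  force: 15

```text
clock: 19.2
eef_pos: [410.0, 208.1, 265.2]
tool_rot: [0.692, 0.721, 0.001, 0.001]
ft_force: [-0.2, -0.7, -1.6]
opening: 0.218
grip_force: 15.0
```

```bash
python3 bv.py s12; python3 - <<'E'
from h import *
# tilt by image: centreline pixels of the hanging handle vs projected vertical line at the tool
I=np.load("pics/s12.npz")["I"]; e=np.array(robot.read_state()["eef_pos"])
for z in(e[2]-5,e[2]-60,e[2]-120): print("vertical through TCP at z",round(z),proj("side",(e[0],e[1],z)).round(1))
H=cv2.cvtColor(I,cv2.COLOR_RGB2HSV)
p=proj("side",(e[0],e[1],e[2]-60)).astype(int); m=(H[...,0]<24)&(H[...,1]>85); m2=np.zeros_like(m); m2[p[1]-28:p[1]+30,p[0]-9:p[0]+10]=m[p[1]-28:p[1]+30,p[0]-9:p[0]+10]
for v in range(p[1]-26,p[1]+30,6):
    u=np.nonzero(m2[v])[0]; print(v,u.min() if len(u) else None,u.max() if len(u) else None,u.mean() if len(u) else None)
# depth sanity: caddy post direction
S=cloud("side",np.load("pics/s0.npz")["D"]); q=S[(abs(S[...,0]-573)<12)&(abs(S[...,1]+76)<25)&(S[...,2]>35)&(S[...,2]<150)]
print("post",len(q),cv2.fitLine(q.astype(np.float32),2,0,.01,.01).ravel().round(3))
# depth edge points of the handle top & bottom
S=cloud("side",np.load("pics/s12.npz")["D"]); q=S[m2]
for a in range(20,130,20):
    k=abs(q[:,2]-(e[2]-a))<10; print(a,k.sum(),np.median(q[k],0).round(1) if k.any() else "")
E
```

```text
[409.6 207.5 263.8] [ 0.51 -1.5  -0.22] [-0.032 -0.078 -0.031] 0.2153060232248979 14.999850690364838 19.25
[236, 116, 6, 38, 207] min [403. 181. 152.] max [418. 198. 253.]
dir [-0.015  0.077  0.997]
vertical through TCP at z 259 [240.1 113.6]
vertical through TCP at z 204 [240.1 132.4]
vertical through TCP at z 144 [240.1 152.2]
106 None None None
112 None None None
118 236 242 239.0
124 236 242 239.0
130 236 241 238.5
136 236 241 238.5
142 236 241 238.5
148 237 240 238.5
154 None None None
160 None None None
post 147 [-8.00000e-03  1.30000e-02  1.00000e+00  5.72602e+02 -7.74300e+01
  9.66040e+01]
20 44 [410.8 192.5 244.2]
40 36 [412.2 189.9 224.8]
60 45 [410.8 188.1 204.2]
80 41 [411.8 187.8 183.7]
100 33 [411.7 186.4 164.8]
120 9 [409.2 187.3 150.5]
```

```bash
python3 - <<'E'
from h import *
z=np.load("pics/s12.npz");I=z["I"];D=z["D"]
H=cv2.cvtColor(cv2.resize(I[112:160,230:250],None,fx=4,fy=4,interpolation=2),cv2.COLOR_RGB2HSV)
for u in(34,36,38): print("sat col",u,[int(x) for x in H[140:192:4,u,1]],[int(x) for x in H[140:192:4,u,2]])
for v in(151,152,153,154,155): print(v,ray("side",238.7,v,140.3).round(1),D[v,239].round(0))
S=cloud("side",D)
for v in range(104,157,3): print(v,S[v,238:241].mean(0).round(1),I[v,239])
cv2.imwrite("pics/v6.png",np.hstack([cv2.resize(I[60:165,190:290],(571,600),interpolation=2)])[:,:,::-1])
E
```

```text
sat col 34 [99, 91, 89, 89, 96, 103, 101, 63, 28, 19, 19, 18, 14] [150, 132, 112, 120, 141, 144, 139, 153, 193, 220, 210, 172, 132]
sat col 36 [97, 94, 92, 93, 97, 103, 100, 60, 25, 16, 17, 18, 16] [152, 139, 127, 131, 145, 146, 140, 152, 192, 222, 219, 186, 145]
sat col 38 [96, 96, 95, 95, 98, 101, 94, 53, 22, 13, 15, 17, 16] [151, 144, 139, 140, 146, 144, 138, 153, 193, 222, 224, 199, 159]
151 [399.3 224.2 140.3] 1328.0
152 [402.1 216.4 140.3] 1332.0
153 [404.8 208.6 140.3] 1335.0
154 [407.6 201.  140.3] 1334.0
155 [410.3 193.5 140.3] 1510.0
104 [410.3 196.3 289. ] [109  95  76]
107 [411.  194.1 281.2] [133 129 125]
110 [411.1 193.9 272.8] [124 121 119]
113 [412.1 191.1 265.2] [133 132 130]
116 [410.5 195.6 255.3] [138 113  90]
119 [412.1 191.1 248.1] [140 113  88]
122 [411.8 191.8 239.3] [137 112  87]
125 [ 554.4 -205.   363.3] [140 113  88]
128 [413.5 187.2 223.5] [149 121  92]
131 [411.6 192.4 212.9] [154 126  96]
134 [412.4 190.2 204.9] [159 128  98]
137 [412.6 189.6 196.2] [157 126  97]
140 [413.1 188.1 187.9] [155 125  95]
143 [412.7 189.2 178.5] [154 124  96]
146 [413.6 186.8 170.4] [155 125  96]
149 [413.  188.4 160.8] [136 111  85]
152 [412.7 189.3 151.3] [143 113  86]
155 [357.8 343.   79.1] [207 202 192]
```

View pics/v6.png

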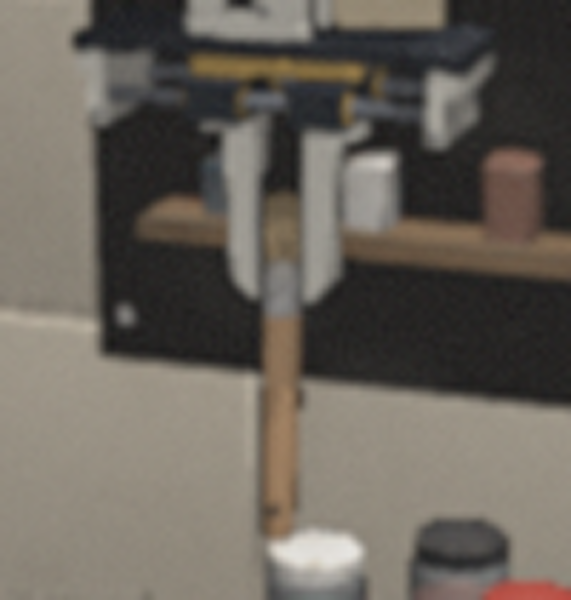

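The brush hangs upright between the fingers with its bristles up. I'll use the finger faces and the bench as references for the camera's depth offset.

```bash
python3 - <<'E'
from h import *
z=np.load("pics/s12.npz");I=z["I"];D=z["D"];S=cloud("side",D)
def reg(t,u0,u1,v0,v1): 
    q=S[v0:v1,u0:u1].reshape(-1,3); print(t,np.median(q,0).round(1))
for v in(84,90,96,102,108): reg(f"Lfinger v{v}",231,235,v,v+4); reg(f"Rfinger v{v}",245,248,v,v+4)
for v in(106,110): reg("ferrule",238,241,v,v+3)
for v in range(114,152,5): reg("handle",238,241,v,v+5)
# finger tip bottom rows -> TCP z 263.8
print("TCP proj",proj("side",(409.6,200,263.8)),proj("side",(409.6,207.5,263.8)))
p=proj("side",(409,150,0)).astype(int)
for pt in[(409,130,0),(409,170,0),(430,100,0),(480,150,0)]:
    u,v=proj("side",pt).astype(int); print("bench",pt,np.median(S[v-1:v+2,u-1:u+2].reshape(-1,3),0).round(1))
E
```

```text
Lfinger v84 [391.8 195.9 338.2]
Rfinger v84 [429.9 197.2 340.8]
Lfinger v90 [391.8 195.6 321.8]
Rfinger v90 [429.7 197.6 325.2]
Lfinger v96 [391.3 196.6 305.9]
Rfinger v96 [429.8 196.3 309.2]
Lfinger v102 [391.3 196.5 288.4]
Rfinger v102 [430.7 196.7 292.2]
Lfinger v108 [391.  197.2 271.4]
Rfinger v108 [428.  200.4 274.5]
ferrule [410.9 194.4 281.2]
ferrule [411.3 194.1 270.7]
handle [411.1 195.1 255.4]
handle [411.7 192.1 242.2]
handle [414.  188.4 228.3]
handle [413.2 189.5 213.4]
handle [412.5 188.1 200.3]
handle [412.9 188.5 185.6]
handle [414.  186.1 170.7]
handle [413.4 187.4 155.3]
TCP proj [239.23333396 112.56207913] [240.13580929 111.86101177]
bench (409, 130, 0) [403.8 133.2  -1.1]
bench (409, 170, 0) [ 4.048e+02  1.744e+02 -2.000e-01]
bench (430, 100, 0) [428.6 106.8  -0.9]
bench (480, 150, 0) [4.773e+02 1.537e+02 1.000e-01]
```

Measured tilt is about 2.5°. I'll square it by standing it free on its flat butt, loosely caged, and then regrip.

Request:
servo_tool:
  moves: [0, 0, 0.04, 0, -1, 0, 0, 0.08, 0, -1, 0, 0, 0.11, 0, -1, 0, 0, 0.128, 0, -1, 0, 0, 0.136, 0, -1, 0, 0, 0.139, 0, -1, 0, 0, 0.141, 0, -1, 0, 0, 0.141, 0, -1]

```text
clock: 20.05
eef_pos: [409.4, 208.5, 123.2]
tool_rot: [0.692, 0.722, 0.0, 0.0]
ft_force: [-1.4, -0.4, 2.9]
opening: 0.217
grip_force: 15.0
```

Request:
servo_tool:
  moves: [0, 0, 0.001, 0, -1, 0, 0, 0.001, 0, -1, 0, 0, 0.002, 0, -1, 0, 0, 0.002, 0, -0.57, 0, 0, 0.002, 0, -0.55, 0, 0, 0.002, 0, -0.5, 0, 0, 0.002, 0, -0.5, 0, 0, 0.002, 0, -0.5, 0, 0, 0.002, 0, -0.5, 0, 0, 0.002, 0, -0.5]
  force: 3

```text
clock: 21.05
eef_pos: [409.4, 207.9, 120.6]
tool_rot: [0.692, 0.722, -0.0, -0.0]
ft_force: [-0.2, 0.2, -0.2]
opening: 0.25
grip_force: 0.0
```

```bash
cat > hv.py <<'E'
from h import *
import sys
t=sys.argv[1]; I,D=snap("side",t); S=cloud("side",D); s=robot.read_state(); e=np.array(s["eef_pos"]); print(e.round(1),s["ft_force"].round(1),s["opening"],s["grip_force"],s["clock"])
for dz in(45,25,8,-12,-30,-50,-70,-90,-110):
    u,v=proj("side",(e[0],e[1]-11,e[2]+dz)).round().astype(int); q=np.median(S[v-2:v+3,u-2:u+2].reshape(-1,3),0); print(dz,"centre",q.round(1),I[v,u])
    if dz>0:
        for sx in(-20,20):
            u,v=proj("side",(e[0]+sx,e[1]-10,e[2]+dz)).round().astype(int); print("   finger",sx,np.median(S[v-2:v+3,u-1:u+2].reshape(-1,3),0).round(1))
E
python3 hv.py s13
```

```text
[409.4 207.9 120.6] [-0.1 -0.8  0. ] 0.24957643349514863 0.020541769335977733 21.1
45 centre [410.  190.8 167.6] [95 86 70]
   finger -20 [388.7 194.7 167.6]
   finger 20 [431.3 197.5 166.1]
25 centre [412.  186.7 148.9] [118 104  83]
   finger -20 [388.9 195.7 146.2]
   finger 20 [428.  197.2 144.4]
8 centre [413.8 183.7 135.3] [115 114 110]
   finger -20 [388.8 195.9 129.8]
   finger 20 [426.4 197.8 130.4]
-12 centre [410.6 185.3 110.4] [124 102  82]
-30 centre [411.7 185.7  95. ] [136 112  86]
-50 centre [413.  184.1  75.3] [142 116  91]
-70 centre [412.8 185.8  56.3] [139 114  88]
-90 centre [411.6 184.9  37.4] [137 112  87]
-110 centre [409.8 187.1  11.4] [132 107  83]
```

Request:
servo_tool:
  moves: [0, 0, 0, 0, -0.2, 0, 0, 0, 0, -0.2, 0, 0, 0, 0, -0.2, -0.005, 0, 0, 0, -0.2, -0.0095, 0, 0, 0, -0.2, -0.0095, 0, 0, 0, -1, -0.0095, 0, 0, 0, -1, -0.0095, 0, 0, 0, -1, -0.0095, 0, 0, 0, -1, -0.0095, 0, 0, 0, -1]
  force: 15

```text
clock: 22.1
eef_pos: [409.8, 198.6, 120.6]
tool_rot: [0.692, 0.722, 0.0, -0.0]
ft_force: [0.1, 0.9, 0.8]
opening: 0.218
grip_force: 15.0
```

```bash
python3 hv.py s14
```

```text
[409.8 198.5 120.6] [-0.4  0.9  1. ] 0.2175232245694376 14.982103407382965 22.15
45 centre [409.8 184.8 168.8] [103  90  71]
   finger -20 [389.6 187.1 167.7]
   finger 20 [430.6 188.6 165.6]
25 centre [409.2 183.9 145.6] [100  88  71]
   finger -20 [388.9 187.2 147.2]
   finger 20 [431.3 189.  145.1]
8 centre [409.9 183.  131. ] [126 123 122]
   finger -20 [389.5 186.8 130.2]
   finger 20 [428.1 197.4 129.3]
-12 centre [409.9 183.4 110.1] [138 112  86]
-30 centre [410.  183.   91.2] [138 113  88]
-50 centre [411.  183.3  72.1] [137 112  87]
-70 centre [411.  182.8  53.7] [148 120  92]
-90 centre [410.3 182.5  33.3] [146 118  91]
-110 centre [410.  184.1  13.5] [134 108  83]
```

Request:
servo_tool:
  moves: [0, 0, -0.03, 0, -1, 0, 0, -0.07, 0, -1, 0, 0, -0.11, 0, -1, -0.03, 0, -0.11, 0, -1, -0.07, 0, -0.11, 0, -1, -0.11, 0, -0.11, 0, -1, -0.15, 0, -0.11, 0, -1, -0.19, 0, -0.11, 0, -1, -0.23, 0, -0.11, 0, -1, -0.26, 0, -0.11, 0, -1]
  force: 20

```text
clock: 23.15
eef_pos: [420.3, -63.8, 230.5]
tool_rot: [0.693, 0.721, -0.0, 0.0]
ft_force: [0.7, 0.1, -1.6]
opening: 0.216
grip_force: 20.0
```

Request:
servo_tool:
  moves: [-0.04, 0.01, 0, 0, -1, -0.08, 0.03, 0, 0, -1, -0.11, 0.06, 0, 0, -1, -0.131, 0.1, 0, 0, -1, -0.131, 0.14, 0, 0, -1, -0.131, 0.17, 0, 0, -1, -0.131, 0.184, 0, 0, -1, -0.131, 0.184, 0, 0, -1, -0.131, 0.184, 0, 0, -1]

```text
clock: 24.05
eef_pos: [608.9, -184.2, 230.2]
tool_rot: [0.692, 0.722, -0.001, -0.001]
ft_force: [0.7, 0.1, -0.4]
opening: 0.212
grip_force: 20.0
```

```bash
python3 hv.py s15; python3 - <<'E'
from h import *
go((611.8,-183.5,230),2.7)
S=cloud("side",np.load("pics/s15.npz")["D"]);S0=cloud("side",np.load("pics/s0.npz")["D"])
for S,t in((S0,"s0"),(S,"now")):
  for z in(45,55,65,75):
    u,v=proj("side",(611,-208,z)).round().astype(int); print(t,"cup front",z,np.median(S[v-1:v+2,u-2:u+3].reshape(-1,3),0).round(1))
# widths in the image: cup and brush centre columns
I=np.load("pics/s15.npz")["I"]
for z in(45,65): 
    u,v=proj("side",(611,-208,z)).round().astype(int); q=S[v,u-16:u+17]; k=np.nonzero((q[:,1]<-180)&(q[:,1]>-225)&(q[:,2]>35))[0]; print("cup u range",k.min()+u-16,k.max()+u-16,"v",v, "x",ray("side",(k.min()+k.max())/2+u-16,v,z)[0])
for z in(130,150,180):
    u,v=proj("side",(611,-198,z)).round().astype(int); q=S[v,u-16:u+17]; k=np.nonzero((q[:,1]<-170)&(q[:,1]>-225))[0]; print("brush u range",k.min()+u-16,k.max()+u-16,"v",v)
E
```

```text
[ 608.6 -184.5  230.4] [-0.6  0.4 -0. ] 0.21378714747595545 19.979715049266815 24.1
45 centre [ 607.1 -196.8  274.4] [108  93  75]
   finger -20 [ 589.3 -195.9  276.2]
   finger 20 [ 628.8 -194.5  275.1]
25 centre [ 606.6 -197.   256.1] [102  90  70]
   finger -20 [ 589.6 -196.1  254.5]
   finger 20 [ 629.7 -194.9  256.4]
8 centre [ 608.3 -200.1  240.6] [125 124 122]
   finger -20 [ 589.4 -195.4  240.2]
   finger 20 [ 626.4 -192.9  238. ]
-12 centre [ 609.4 -198.7  220.3] [139 112  87]
-30 centre [ 609.1 -199.5  203.3] [139 114  88]
-50 centre [ 609.9 -200.2  183. ] [133 107  83]
-70 centre [ 608.4 -200.3  162.6] [144 115  89]
-90 centre [ 608.5 -199.1  143.6] [146 117  91]
-110 centre [ 609.5 -199.7  122.2] [144 116  89]
clock 24.1 pos [ 608.6 -184.5  230.4] close-yaw 2.4 q7 -0.24 tilt [-1.4e-03 -5.0e-04 -1.0e+00] -> shift [0.0008 0.0032 0.0004] spin -0.005
s0 cup front 45 [ 610.5 -208.6   44. ]
s0 cup front 55 [ 610.6 -208.2   54. ]
s0 cup front 65 [ 612.2 -208.9   64.9]
s0 cup front 75 [ 612.  -208.4   74.9]
now cup front 45 [ 610.4 -208.1   43.9]
now cup front 55 [ 610.7 -209.1   54.5]
now cup front 65 [ 612.4 -208.7   64.8]
now cup front 75 [ 612.1 -209.2   76. ]
cup u range 258 275 v 274 x 615.8237153397338
cup u range 257 275 v 266 x 614.2681207251176
brush u range 262 269 v 237
brush u range 262 270 v 228
brush u range 262 271 v 215
```

Request:
servo_tool:
  moves: [0.001, 0.002, 0.008, 0, -1, 0.001, 0.002, 0.016, 0, -1, 0.001, 0.002, 0.018, 0, -1, 0.001, 0.002, 0.018, 0, -1, 0.001, 0.002, 0.018, 0, -1]

```text
clock: 24.6
eef_pos: [612.0, -183.4, 212.6]
tool_rot: [0.692, 0.722, -0.0, -0.0]
ft_force: [0.4, 0.4, -0.7]
opening: 0.215
grip_force: 20.0
```

```bash
python3 hv.py s16 | grep -v finger; python3 - <<'E'
from h import *
go((611,-183.4,146),2.7)
z=np.load("pics/s16.npz");H=cv2.cvtColor(z["I"],cv2.COLOR_RGB2HSV).astype(int)
# subpixel columns: saturation-weighted brush centre, and cup edges from low-saturation vs wood
for v in(220,226,232,238,244): 
    w=np.clip(H[v,255:278,1]-50,0,60)*(H[v,255:278,0]<25); print("brush",v,(w*np.arange(255,278)).sum()/max(w.sum(),1), w.tolist())
for v in(262,266,270): print("cup sat",v,H[v,250:284,1].tolist())
E
```

```text
[ 612.1 -183.4  212.7] [ 0.   0.1 -1.2] 0.21282641230620636 19.979853630065918 24.65
45 centre [ 609.6 -195.4  258. ] [113  99  79]
25 centre [ 611.7 -196.7  239.7] [109  95  76]
8 centre [ 612.7 -199.4  223.4] [127 124 121]
-12 centre [ 613.1 -198.   203.7] [140 114  89]
-30 centre [ 611.5 -198.8  185.5] [139 113  89]
-50 centre [ 612.4 -199.9  165.4] [141 113  87]
-70 centre [ 612.7 -198.8  145.9] [149 122  94]
-90 centre [ 612.9 -198.   124.6] [148 121  94]
-110 centre [ 611.4 -198.8  105.3] [137 111  86]
clock 24.65 pos [ 612.1 -183.4  212.7] close-yaw 2.4 q7 -0.26 tilt [ 1.e-04 -0.e+00 -1.e+00] -> shift [ 0.     -0.0011  0.0667] spin -0.005
brush 220 268.17520215633425 [0, 0, 0, 0, 0, 0, 0, 0, 1, 26, 42, 39, 48, 44, 44, 44, 44, 33, 6, 0, 0, 0, 0]
brush 226 270.79470198675494 [0, 0, 0, 0, 0, 0, 0, 0, 4, 28, 43, 44, 47, 48, 46, 46, 42, 23, 18, 39, 60, 60, 56]
brush 232 270.59322033898303 [0, 1, 0, 0, 0, 0, 0, 0, 8, 30, 43, 45, 48, 45, 45, 47, 47, 53, 57, 47, 44, 46, 43]
brush 238 270.3267776096823 [1, 2, 1, 1, 2, 1, 1, 3, 14, 34, 41, 42, 47, 46, 45, 44, 52, 56, 47, 46, 43, 46, 46]
brush 244 270.0370879120879 [2, 0, 0, 0, 0, 3, 18, 30, 39, 41, 36, 29, 29, 41, 44, 45, 48, 49, 55, 54, 55, 55, 55]
cup sat 262 [108, 101, 99, 97, 97, 102, 96, 63, 14, 0, 4, 2, 2, 0, 2, 3, 3, 3, 2, 2, 3, 2, 0, 2, 2, 3, 24, 77, 105, 106, 104, 98, 96, 98]
cup sat 266 [93, 90, 94, 96, 98, 100, 97, 64, 18, 0, 2, 2, 2, 0, 2, 2, 5, 2, 2, 0, 2, 2, 2, 0, 2, 0, 27, 93, 108, 99, 98, 98, 98, 98]
cup sat 270 [90, 90, 90, 95, 97, 96, 95, 60, 16, 4, 2, 4, 2, 2, 3, 3, 2, 3, 3, 2, 2, 2, 2, 0, 3, 14, 72, 99, 98, 99, 96, 98, 98, 96]
```

Request:
servo_tool:
  moves: [0, -0.0022, 0, 0, -1, 0, -0.0022, 0, 0, -1, 0, -0.0022, 0.004, 0, -1, 0, -0.0022, 0.008, 0, -1, 0, -0.0022, 0.012, 0, -1, 0, -0.0022, 0.016, 0, -1, 0, -0.0022, 0.02, 0, -1, 0, -0.0022, 0.02, 0, -1]
  force: 8

```text
clock: 25.45
eef_pos: [609.6, -183.4, 191.8]
tool_rot: [0.692, 0.722, -0.0, -0.0]
ft_force: [0.3, -0.9, -0.5]
opening: 0.218
grip_force: 8.0
```

Request:
servo_tool:
  moves: [0, 0, 0.006, 0, -1, 0, 0, 0.012, 0, -1, 0, 0, 0.018, 0, -1, 0, 0, 0.024, 0, -1, 0, 0, 0.03, 0, -1, 0, 0, 0.036, 0, -1, 0, 0, 0.041, 0, -1, 0, 0, 0.044, 0, -1, 0, 0, 0.044, 0, -1]

```text
clock: 26.35
eef_pos: [609.7, -183.4, 148.1]
tool_rot: [0.692, 0.722, -0.0, -0.0]
ft_force: [-0.0, -0.1, -0.3]
opening: 0.217
grip_force: 8.0
```

Request:
servo_tool:
  moves: [0, 0, 0.001, 0, -1, 0, 0, 0.002, 0, -1, 0, 0, 0.002, 0, -0.5, 0, 0, 0.002, 0, 0.6, 0, 0, 0.002, 0, 0.6, 0, 0, 0.002, 0, 0.6, 0, 0, 0.002, 0, 0.6, 0, 0, -0.02, 0, 0.6, 0, 0, -0.06, 0, 0.6, 0, 0, -0.1, 0, 0.6]
  force: 10

```text
clock: 27.35
eef_pos: [609.4, -183.3, 249.3]
tool_rot: [0.692, 0.722, -0.0, -0.001]
ft_force: [0.8, -0.5, 0.3]
opening: 0.785
grip_force: 0.0
```

```bash
python3 - <<'E'
from h import *
go((618.5,-76,265),86.5)
I,D=snap("side","s17");S=cloud("side",D)
for z in(100,120,140,160,175,190,198):
    u,v=proj("side",(610.5,-199,z)).round().astype(int);print(z,np.median(S[v-1:v+2,u-1:u+2].reshape(-1,3),0).round(1),I[v,u])
for x in(595,605,615,625,640):
    u,v=proj("side",(x,-85,165)).round().astype(int);print("grip",x,np.median(S[v-1:v+2,u-1:u+2].reshape(-1,3),0).round(1),I[v,u])
E
```

```text
clock 27.35 pos [ 609.4 -183.3  249.3] close-yaw 2.4 q7 -0.22 tilt [-1.5e-03  9.0e-04 -1.0e+00] -> shift [ 0.1068  0.0136 -0.0157] spin -1.467
100 [ 610.9 -200.   101.8] [146 118  92]
120 [ 610.1 -198.7  119.7] [153 124  95]
140 [ 609.9 -198.5  138.6] [141 116  92]
160 [ 611.6 -199.7  160.2] [139 138 134]
175 [ 610.7 -198.9  174.2] [104  91  72]
190 [ 610.1 -197.7  187.5] [124 108  86]
198 [ 608.4 -192.4  195.1] [96 84 69]
grip 595 [595.3 -85.3 165.5] [126  89  62]
grip 605 [605.2 -85.6 164.9] [130  92  62]
grip 615 [615.2 -87.5 166.8] [134  95  65]
grip 625 [626.3 -87.  166.5] [131  93  64]
grip 640 [640.3 -88.  166.9] [139  99  66]
```

Request:
servo_tool:
  moves: [0.03, 0.013, -0.02, -0.147, 0.6, 0.07, 0.013, -0.02, -0.294, 0.6, 0.106, 0.013, -0.02, -0.44, 0.6, 0.106, 0.013, -0.02, -0.587, 0.6, 0.106, 0.013, -0.02, -0.734, 0.6, 0.106, 0.013, -0.02, -0.88, 0.6, 0.106, 0.013, -0.02, -1.03, 0.6, 0.106, 0.013, -0.02, -1.17, 0.6, 0.106, 0.013, -0.02, -1.32, 0.6, 0.106, 0.013, -0.02, -1.467, 0.6]

```text
clock: 28.4
eef_pos: [618.4, -77.2, 268.4]
tool_rot: [0.028, 1.0, 0.0, -0.0]
ft_force: [0.2, 0.6, -0.4]
opening: 0.798
grip_force: 0.0
```

Request:
servo_tool:
  moves: [0, 0, 0, 0, 0.6, 0, 0, 0, 0, 0.6]

```text
clock: 28.6
eef_pos: [618.3, -77.1, 268.4]
tool_rot: [0.033, 0.999, 0.0, -0.0]
ft_force: [-0.2, -0.2, -0.7]
opening: 0.799
grip_force: 0.0
```

```bash
python3 - <<'E'
from h import *
go((618.3,-77,145),86.5)
s=robot.read_state();print(s["qpos"].round(2))
E
```

```text
clock 28.6 pos [618.3 -77.1 268.4] close-yaw 86.2 q7 0.86 tilt [-2.e-04  4.e-04 -1.e+00] -> shift [0.     0.     0.1234] spin -0.005
[ 0.76  0.69 -1.21  1.74  0.7   1.21  0.86]
```

Request:
servo_tool:
  moves: [0, 0, 0.03, 0, 0.6, 0, 0, 0.065, 0, 0.6, 0, 0, 0.095, 0, 0.6, 0, 0, 0.113, 0, 0.6, 0, 0, 0.122, 0, 0.6, 0, 0, 0.122, 0, 0.6, 0, 0, 0.122, 0, -0.2, 0, 0, 0.122, 0, -0.4, 0, 0, 0.122, 0, -0.5, 0, 0, 0.122, 0, -0.55]

```text
clock: 29.6
eef_pos: [618.6, -77.1, 147.2]
tool_rot: [0.031, 1.0, -0.0, 0.0]
ft_force: [0.6, -0.6, 0.2]
opening: 0.508
grip_force: 0.0
```

Request:
servo_tool:
  moves: [0, 0, 0, 0, -0.6, 0, 0, 0, 0, -0.65, 0, 0, 0, 0, -1, 0, 0, 0, 0, -1, 0, 0, 0, 0, -1, 0, 0, 0, 0, -1]
  force: 10

```text
clock: 30.2
eef_pos: [618.4, -76.7, 146.6]
tool_rot: [0.031, 1.0, 0.0, 0.0]
ft_force: [0.3, 1.6, -0.2]
opening: 0.194
grip_force: 10.0
```

Grip closed on the 18 mm bar. I'll firm it up and lift straight and slowly.

Request:
servo_tool:
  moves: [0, 0, 0, 0, -1, 0, 0, 0, 0, -1, 0, 0, 0, 0, -1, 0, 0, 0, 0, -1, 0, 0, -0.002, 0, -1, 0, 0, -0.005, 0, -1, 0, 0, -0.01, 0, -1, 0, 0, -0.015, 0, -1, 0, 0, -0.02, 0, -1, 0, 0, -0.02, 0, -1]
  force: 55

```text
clock: 31.2
eef_pos: [618.7, -77.0, 167.5]
tool_rot: [0.031, 1.0, -0.0, 0.001]
ft_force: [0.4, -0.1, -5.9]
opening: 0.191
grip_force: 55.0
```

```bash
cat > lv.py <<'E'
from h import *
import sys
s=robot.read_state();I,D=snap("side",sys.argv[1]);S=cloud("side",D);dz=float(sys.argv[2])
print(s["clock"],s["eef_pos"].round(1),s["ft_force"].round(1),s["moment"].round(2),s["opening"],s["grip_force"],s["qpos"].round(2))
c=np.array([618.4,-77]);y=np.array([.061,.998]);x=np.array([.998,-.061]); P=[]
for a,b in((30,-40),(-25,-60),(35,-75),(40,-125),(-35,-85),(-45,55),(-40,40),(20,35),(45,135),(0,132)):
    w=c+a*x+b*y; u,v=proj("side",(*w,22+dz)).round().astype(int); q=np.median(S[v-1:v+2,u-1:u+2].reshape(-1,3),0); print((a,b),q.round(1),I[v,u]); 
    if abs(q[2]-22-dz)<15: P.append(q)
P=np.array(P);A=np.c_[P[:,:2]-c,np.ones(len(P))];k=np.linalg.lstsq(A,P[:,2],rcond=None)[0];print("slopes deg",np.degrees(k[:2]).round(2),"board top",k[2].round(1))
E
python3 lv.py s18 20
```

```text
31.2 [618.7 -77.  167.5] [ 0.4 -0.1 -5.9] [ 0.1  -0.16  0.02] 0.1906949039134775 54.995455741882324 [ 0.7   0.79 -1.12  1.85  0.82  1.06  0.76]
(30, -40) [ 647.5 -120.6   42.6] [235 200 148]
(-25, -60) [ 612.1 -210.    94.1] [152 152 152]
(35, -75) [ 648.7 -152.8   42.7] [237 201 150]
(40, -125) [ 650.9 -204.8   43. ] [231 194 144]
(-35, -85) [ 578.3 -166.    43.5] [234 190 141]
(-45, 55) [575.8 -17.5  43.5] [128 102  78]
(-40, 40) [582.  -38.8  43.3] [127 101  77]
(20, 35) [641.2 -44.4  42.3] [230 191 142]
(45, 135) [672.8  53.6  43.1] [219 176 132]
(0, 132) [629.1  38.6  49.7] [131 103  73]
slopes deg [-0.36  0.65] board top 43.7
```

Request:
servo_tool:
  moves: [0, 0, -0.006, 0, -1, 0, 0, -0.016, 0, -1, 0, 0, -0.03, 0, -1, 0, 0, -0.046, 0, -1, 0, 0, -0.062, 0, -1, 0, 0, -0.078, 0, -1, 0, 0, -0.094, 0, -1, 0, 0, -0.108, 0, -1, 0, 0, -0.119, 0, -1, 0, 0, -0.126, 0, -1]

```text
clock: 32.25
eef_pos: [618.5, -76.9, 293.8]
tool_rot: [0.031, 1.0, -0.0, 0.0]
ft_force: [0.2, -0.1, -7.1]
opening: 0.188
grip_force: 55.0
```

Request:
servo_tool:
  moves: [0, 0, -0.003, 0, -1, 0, 0, -0.003, 0, -1, 0, 0, -0.003, 0, -1, 0, 0, -0.003, 0, -1, 0, 0, -0.003, 0, -1, 0, 0, -0.003, 0, -1, 0, 0, -0.003, 0, -1, 0, 0, -0.003, 0, -1]

```text
clock: 33.05
eef_pos: [618.3, -77.0, 295.5]
tool_rot: [0.031, 1.0, 0.0, -0.0]
ft_force: [-0.3, -0.7, -6.2]
opening: 0.189
grip_force: 55.0
```

```bash
python3 lv.py s19 150; python3 - <<'E'
from h import *
S=cloud("side",np.load("pics/s19.npz")["D"]);I=np.load("pics/s19.npz")["I"]
for z in(260,290,320): 
    u,v=proj("side",(610.5,-199,z)).round().astype(int);print("brush",z,np.median(S[v-1:v+2,u-1:u+2].reshape(-1,3),0).round(1),I[v,u])
for d in(-20,0,15):
    u,v=proj("side",(624+d,14,180)).round().astype(int);print("tin",np.median(S[v-1:v+2,u-1:u+2].reshape(-1,3),0).round(1),I[v,u])
s=robot.read_state();print(np.abs(s["qd"]).max(),s["eef_pos"].round(1))
E
```

```text
33.05 [618.3 -77.  295.5] [-0.3 -0.7 -6.2] [ 0.08 -0.14  0.03] 0.1885643083609357 54.995489716529846 [ 0.76  0.66 -1.21  1.71  0.65  1.24  0.9 ]
(30, -40) [ 645.  -118.4  171.3] [234 197 147]
(-25, -60) [ 611.8 -211.1  211.8] [153 153 152]
(35, -75) [ 648.7 -152.4  170.5] [237 204 152]
(40, -125) [ 651.1 -201.6  171.3] [232 194 143]
(-35, -85) [ 577.4 -162.6  171.5] [235 194 144]
(-45, 55) [577.5 -17.7 170.8] [128 102  79]
(-40, 40) [582.4 -33.2 171.8] [128 103  77]
(20, 35) [640.6 -40.6 170.4] [231 191 142]
(45, 135) [669.2  58.4 171.2] [210 162 119]
(0, 132) [628.8  38.9 178.3] [132 103  73]
slopes deg [-0.12  0.64] board top 171.8
brush 260 [ 611.2 -201.   260.5] [154 126  97]
brush 290 [ 610.2 -199.4  290.9] [135 130 126]
brush 320 [ 610.7 -198.5  319. ] [131 115  93]
tin [602.7  22.8 176.1] [171 129  76]
tin [623.2  18.3 176.8] [193 146  88]
tin [658.2 -82.9 221.5] [163 131  97]
0.0019701268838222194 [618.4 -77.  295.5]
```

The caddy is level with its underside about 149 mm above the bench, still, and with tin and brush in place. Handing in.

```bash
python3 -c "
from workcell import robot
print(robot.close_job())"
```

```text
the job is handed in; nothing more can be done
None
```

The job is handed in at about 33 s: the caddy is held by its grip, level and still, about 15 cm above the bench, with the tin seated and the brush bristles-up in its cup; the brush slipped out once while being stood up and was regrasped.

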